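Hang and lock the stick ledge on the belt sander

ROBOT

A 7-joint arm with a two-finger parallel gripper is mounted at the origin on the work surface. World frame = base frame: x ahead of the robot, y to its left, z up, the work surface at z = 0. Lengths are in m, angles in degrees, forces in N, time in s.
With the tool pointing down it reaches from about 0.35 to 0.9 m from the base axis. Payload 19.9 kg.
Tool frame: the origin (TCP) lies midway between the tips of the shut fingers; the grasp point (between the pads) lies 19 mm behind it; z points along the fingers, y is the direction in which the jaws open and shut (so a half turn about z gives the same grasp; the last joint's range is limited). The gripper opens to 85 mm and grips with 20 to 120 N. Pads are 22 mm wide; open, the fingers measure 114 mm over their backs; the gripper's body (76 mm by 85 mm) begins 54 mm behind the grasp point. The pads swing forward as they close: fully open they stand 13 mm farther back than shut.
Start: joints at [73.711, 23.915, -0.59, 92.452, 0.269, 63.638, -3.037], TCP at [0.15, -0.607, 0.201] pointing down, gripper open.
Joint ranges: [-161.28, 161.28], [-22.2, 115.67], [-73.04, 71.86], [3.21, 147.25], [-68.34, 248.33], [10.77, 114.83], [-161.83, 161.83]. Speed limits (degrees/s): [108.29, 108.29, 136.94, 136.94, 172.46, 172.46, 172.46].

INTERFACE

Orientations are given as a 3x3 rotation matrix whose columns are the frame's x, y, z axes.
In Python, from workcell import monitor, get_image, get_calibration, job_done gives the robot as it stands.
- The arm moves only by the tool move_arm, never from a script. Its argument "steps" is a list that holds one entry, the list of rows, each a list of 5 numbers: the shift along the tool's x, y, z in cm, then the turn about the tool's z in rad, then the gripper command: -1 is shut, 1 is fully open, values between are in proportion. In form: [[[tx, ty, tz, roll, jaw], ...]]. A call has 1 to 8 rows; each row is the pose to reach, as a shift and turn from the pose commanded when the call began, along the tool's axes at that moment; what a row does not reach only later rows make up. A row lasts 1/8 s, in which the tool goes at most 62.5 mm and 10.7 degrees, less where a joint would pass 70% of its speed; a pose out of reach is approached as far as the arm can. A call with a gripper value outside its range is refused whole. The fingers move at their own pace and stop on an object; "newtons" is the grip in N (left out, the last holds). Time passes only in rows, so rows that repeat a pose let the fingers close. It gives the time, the measured TCP pose, the force and the opening at its end, in the units of the state.
- monitor.get_obs(): the state, without advancing time (a new reading comes with each control period).
- get_image(name): name is "side" or "top"; returns the picture (480x640x3 uint8, red, green, blue); there is no depth.
- get_calibration(name): a dict with "K" (3x3 intrinsics, pixels), "k1" (the pictures are not rectified: a ray, as slopes to the right and down, at radius r is drawn at 1 + k1 r^2 times it, then the intrinsics apply), "rvec" (rotation vector, rad) and "tvec" (3), from world to camera coordinates, as OpenCV has them. Camera axes: x right, y down, z forward; pixel columns grow to the right and rows downward; lengths in m; the calibration is good to about 2 mm. A picture is of the moment at which its call begins. get_calibration takes no time and is no camera call.
- job_done(): hands the job in, once; it reports no verdict.
The state is a dict: "clock": time; "q": joint angles; "qvel": joint speeds; "effort": joint torques, N m; "position": TCP position; "tool_rot": TCP orientation; "force": force on the tool from outside, world axes, zero at the start; "torque": the same for the moment, N m; "gripper_width": finger opening in m.
Only numpy, scipy, OpenCV 4.12 (cv2) and the standard library are available. Lean on these libraries where they do the work, as an engineer would, in place of code of your own. Each camera call takes 0.05 s, during which the arm holds its last target. There are 200 camera calls.

TASK

Pick up the steel stick ledge by its wooden rib, hook its two tabs into the slots of the uprights at the front of the belt sander, and press it gently down until it is fully home and the spring catch has snapped out into its window to lock it. Then let go; do not force the ledge against the sander (a press of about 15 N is enough, well over 20 N is too much), and leave the other things on the bench where they are.

Things in the scene. Friction and masses are not known exactly. Their poses are not given: they have to be found in the camera images.
- ledge: The stick ledge: steel L-bracket standing on the bench, 80 deep (x -45 to 35), 130 wide (y), 56 high, 0.4 kg. Origin: centre line, on the underside, 35 in front of the back face (x=35). Floor plate 5 thick; back plate 4 thick (x 31 to 35, z 0 to 56) with a window (y -12 to 12, z 5 to 24) right above the floor's rear edge. Two hook tabs behind, a wooden rib on the floor. x points to its back, z up.
- tab_left (a point): Tab at the ledge's y=+50; the point is the middle of its leg (ledge frame 44.5, 50, 30). 7 wide in y. A neck (z 38 to 46) runs 7 straight back from the back face, then a leg 5 thick (x 42 to 47) hangs from z=46 down to z=14.
- tab_right (a point): The same tab at the ledge's y=-50 (leg middle at ledge frame 44.5, -50, 30).
- grip_rib (a point): Middle of the top edge of the wooden grip rib (ledge frame -12, 0, 56). Rib 10 thick in x, 50 long in y, held from above; below z=26 it widens to a foot 30 thick in x, on which fingertips can bear. 38 free between rib and back plate.
- sander: Belt sander fixed to the bench: green housing, grey belt, 200 wide, 120 high. Origin: on the bench below the middle between two slotted steel uprights, in the plane of their front faces; x points over the belt, z up. Hold the ledge parallel to this frame, bring it along +x. Uprights: 5 thick (x 0 to 5), 36 wide, at y=+50 and -50; 45 of free space behind. Solid, stiff.
- slot_left (a point): Fixed on the sander: nominal bottom of the slot at y=+50, front face (sander frame 0, 50, 98). Slots are 12 wide, 64 high; uprights end 7 above them. The pair of uprights, with the catch, is clamped as one anywhere from 14 below to 14 above nominal: this setting is NOT reported and must be felt or seen.
- slot_right (a point): The same for the slot at y=-50 (sander frame 0, -50, 98).
- home (a point): Fixed on the sander: nominal place of the ledge's origin when fully down (sander frame -35, 0, 60): tab necks resting on the slot bottoms, legs behind the uprights, 2 play in x. True height is 46 to 74 by the unreported setting. Legs clear the slot bottoms 24 above fully down, slot tops stop it at 56 above: 40 above this point suits every setting.
- latch (a joint): Spring catch on a cross-piece midway between the uprights. In m: 0 = sprung out, up to 0.008 pushed back along +x. Nose 14 wide stands 5 out of the uprights' front plane, sloped on top, flat below. Lowered, the ledge's floor edge meets it 20 above fully down, pushes it back 2.5 to 5 (5 to 15 N press), and 2 above fully down it snaps out into the window: back to 0, locked.
- sanding_block: Bystander: cork sanding block, 90 x 60 x 35; origin: centre of its underside
- stick0: Bystander: square wooden stick, 230 x 9 x 9, lying on the bench along its x; origin: centre of its underside
- stick1: Bystander: second stick, the same
- plain_angle: Bystander: plain steel angle piece WITHOUT hook tabs or rib, 60 x 120 x 55 high; not the ledge; origin: centre of its underside
- mug: Bystander: white mug, 80 across, 90 high; origin: centre of its underside
- wax_jar: Bystander: amber jar with metal cap, 70 across, 70 high; origin: centre of its underside
Mind the look-alikes: they are no part of the job. Leave any orange or red look-alike of the ledge alone.

How it is judged:
By the outcome, as a careful person would: the job done as asked, in the order asked, and still so for the second after the job is handed in, with the robot touching nothing.
It also fails if it takes over 64 s, if anything falls off the work surface, if the arm or the gripper's body presses on something with over 40 N, if the wrist force passes 120 N, or if a joint passes its speed limit or range.

## Working session

There is one attempt and no reset: what is moved stays moved. The work goes in short steps, Python scripts to look and compute and a tool call to move; the robot and the scene stay as the last step left them, time stands still between calls to the robot, and variables do not carry over. Pictures are saved under pics/ and viewed, about 8 in all and at most 12, crops included, and the job is handed in when it is done.

Besides the shell and the picture viewer there is one more tool, called after "Call:" as a command line: name --argument value ..., lists and objects as JSON in quotes. move_arm: Moves the arm, as the interface text tells. Its arguments: {"type":"object","properties":{"steps":{"type":"array","items":{"type":"array","items":{"type":"array","items":{"type":"number"}}}},"newtons":{"type":"number"}},"required":["steps"]}

```bash
mkdir -p pics
python3 - <<'E'
from workcell import *
import cv2
o=monitor.get_obs();print({k:(o[k]) for k in ('clock','position','tool_rot','force','gripper_width')})
for n in('side','top'):
    c=get_calibration(n);print(n,c)
    im=get_image(n);cv2.imwrite(f'pics/{n}0.png',im[...,::-1])
E
```

```text
{'clock': 0.0, 'position': array([ 0.1501309 , -0.60628768,  0.20025488]), 'tool_rot': array([[ 9.70675198e-01,  2.40394522e-01, -3.66312622e-04],
       [ 2.40394791e-01, -9.70674468e-01,  1.19274211e-03],
       [-6.88416395e-05, -1.24582483e-03, -9.99999222e-01]]), 'force': array([ 0.66406758,  0.42706559, -0.21661887]), 'gripper_width': 0.08552124586729731}
side {'K': array([[462.22437587,   0.        , 328.17173353],
       [  0.        , 462.22437587, 238.06380942],
       [  0.        ,   0.        ,   1.        ]]), 'k1': -0.10188783060505581, 'rvec': array([ 0.98662982, -2.43885425,  1.0975895 ]), 'tvec': array([0.35114449, 0.32436127, 0.95600513])}
top {'K': array([[523.53489466,   0.        , 324.3308348 ],
       [  0.        , 523.53489466, 243.84191311],
       [  0.        ,   0.        ,   1.        ]]), 'k1': -0.08584093063761644, 'rvec': array([ 2.17716932, -2.16903813,  0.10939611]), 'tvec': array([-0.03348597,  0.52833462,  1.30560067])}
```

View pics/side0.png

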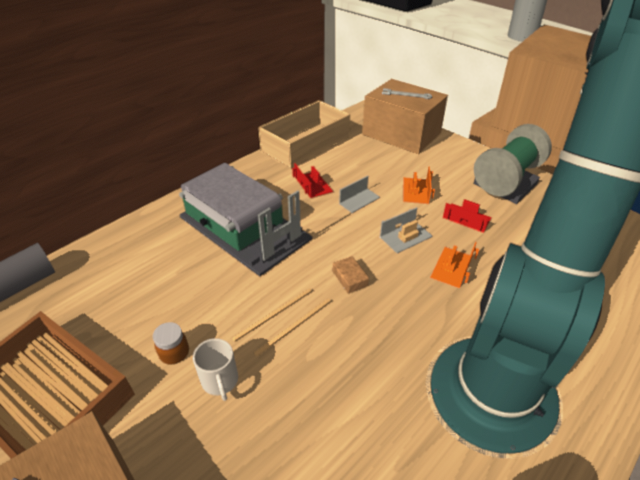

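View pics/top0.png

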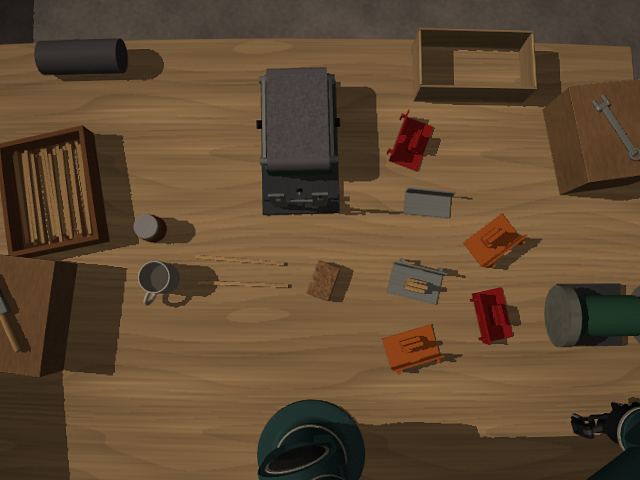

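Candidates in the top view:
- Grey bracket with wooden rib at (415,283).
- Plain grey angle at (428,203).
- Orange ones at (495,240) and (412,348).
- Red ones at (410,140) and (492,315).

The grey one at (415,283) fits, being steel with a wooden rib and tabs. The sander is at (300,140) with its uprights near row 195. I'll confirm with an enlarged crop.

Run:
```python
import cv2,numpy as np
t=cv2.imread('pics/top0.png');s=cv2.imread('pics/side0.png')
f=lambda im,x,y,w,h,k:cv2.resize(im[y:y+h,x:x+w],None,fx=k,fy=k,interpolation=cv2.INTER_CUBIC)
a=f(t,380,250,80,60,5);b=f(t,255,160,100,60,4);c=f(s,370,200,80,60,5);d=f(s,240,180,80,100,3)
out=np.zeros((600,800,3),np.uint8)
out[:300,:400]=a;out[:240,400:800]=b;out[300:600,:400]=c;out[300:600,400:640]=d
cv2.imwrite('pics/crop1.png',out)
```

```text
(no output)
```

View pics/crop1.png

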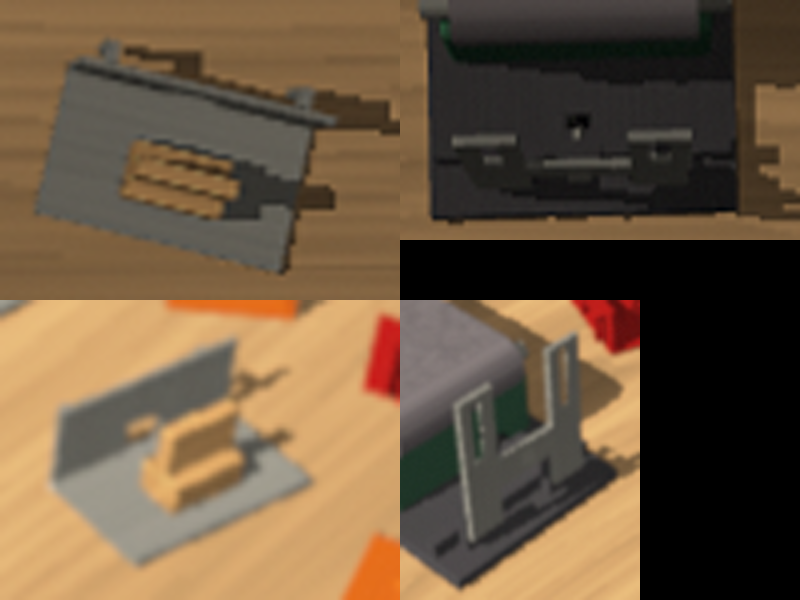

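The crop confirms it: a grey ledge with a wooden rib and two tabs behind. Next I'll enlarge the uprights to pick points.

Run:
```python
import cv2,numpy as np
t=cv2.imread('pics/top0.png');s=cv2.imread('pics/side0.png')
f=lambda im,x,y,w,h,k:cv2.resize(im[y:y+h,x:x+w],None,fx=k,fy=k,interpolation=cv2.INTER_LINEAR)
out=np.zeros((600,800,3),np.uint8)
out[:,:400]=f(s,255,190,50,75,8);out[:180,400:796]=f(t,265,184,66,30,6);out[200:600,400:800]=f(t,258,155,80,80,5)
out=cv2.convertScaleAbs(out,alpha=1.4)
cv2.imwrite('pics/crop2.png',out)
for n in('side','top'):
    from workcell import get_calibration
    c=get_calibration(n);R=cv2.Rodrigues(c['rvec'])[0];print(n,-R.T@c['tvec'])
```

```text
side [-0.07781647  0.60992672  0.87429543]
top [ 0.39915163 -0.02731948  1.35084548]
```

View pics/crop2.png

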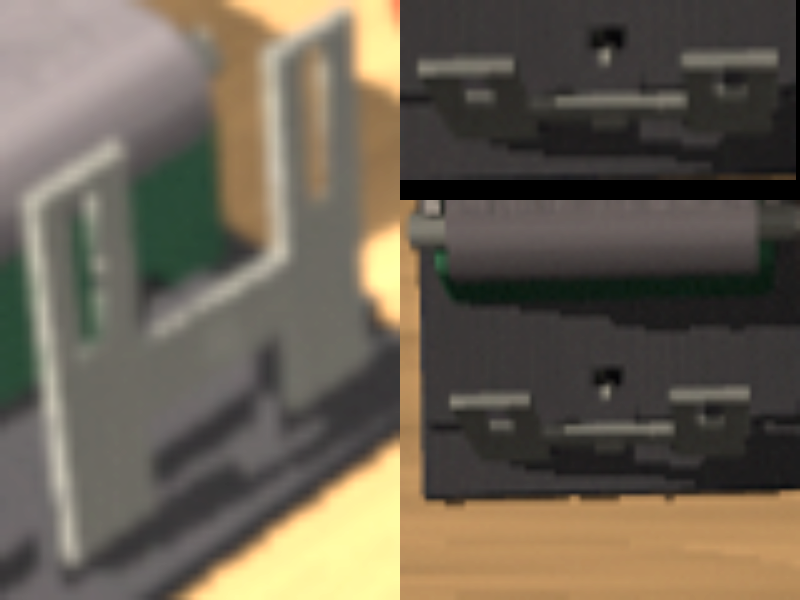

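```bash
cat > h.py <<'E'
import numpy as np,cv2
from scipy.optimize import least_squares
from workcell import *
C={n:get_calibration(n) for n in('side','top')}
def proj(n,P):
    c=C[n];R=cv2.Rodrigues(c['rvec'])[0]
    return cv2.projectPoints(np.atleast_2d(P).astype(float),c['rvec'],c['tvec'],c['K'],np.array([c['k1'],0,0,0.]))[0][:,0]
def px(cx,cy,k,ox,oy): return (ox+(cx+.5)/k-.5, oy+(cy+.5)/k-.5)
def T(p,P):  # p=x,y,z,yaw ; P in frame (m)
    c,s=np.cos(p[3]),np.sin(p[3]);P=np.atleast_2d(P)
    return np.c_[p[0]+c*P[:,0]-s*P[:,1],p[1]+s*P[:,0]+c*P[:,1],p[2]+P[:,2]]
def fit(obs,p0,free):  # obs: (cam,pt_mm,pixel)
    p0=np.array(p0,float)
    def r(v):
        p=p0.copy();p[free]=v
        return np.concatenate([(proj(n,T(p,np.array(P)/1e3))[0]-u)*(2 if n=='top' else 1) for n,P,u in obs])
    s=least_squares(r,p0[free],loss='soft_l1',x_scale=.01);p=p0.copy();p[free]=s.x
    return p,r(s.x).reshape(-1,2)
E
python3 - <<'E'
from h import *
S=lambda a,b:px(a,b,8,255,190)
U=lambda a,b:px(a-400,b,6,265,184)
obs=[('top',(0,68,169),U(418,75)),('top',(0,32,169),U(514,74)),('top',(0,-32,169),U(682,67)),('top',(0,-68,169),U(777,66)),
('side',(0,68,169),S(42,207)),('side',(0,32,169),S(128,157)),('side',(0,-32,169),S(285,60)),('side',(0,-68,169),S(353,18)),
('side',(0,56,98),S(77,357)),('side',(0,44,98),S(104,340)),('side',(0,-44,98),S(307,205)),('side',(0,-56,98),S(329,192))]
p,r=fit(obs,[.5,.02,0,0],[0,1,2,3]);print('sander',p,np.degrees(p[3]));print(r.round(1).tolist())
A=lambda a,b:px(a,b,5,380,250)
D=lambda a,b:px(a,b-300,5,370,200)
obs=[('top',(35,65,56),A(72,58)),('top',(35,-65,56),A(337,120)),('top',(-45,65,5),A(37,212)),('top',(-45,-65,5),A(282,272)),
('side',(31,65,56),D(60,410)),('side',(31,-65,56),D(236,343)),('side',(-45,65,5),D(138,562)),('side',(-45,-65,5),D(312,482))]
p,r=fit(obs,[.3,-.22,0,-.2],[0,1,3]);print('ledge',p,np.degrees(p[3]));print(r.round(1).tolist())
g=T(p,[-.012,0,.056])[0];print('rib',g,'A crop',(proj('top',g)[0]-[380,250])*5)
E
```

```text
sander [0.62414336 0.03037603 0.01052873 0.03279749] 1.8791579897535253
[[-0.1, 0.0], [-0.4, -0.6], [-0.1, 0.1], [-0.0, -0.4], [-0.5, -0.2], [-0.1, -0.9], [-0.9, -0.4], [0.7, -1.4], [1.1, 0.9], [1.3, 0.7], [0.7, 1.3], [1.2, 0.8]]
ledge [ 0.43485018 -0.2651624   0.         -0.23066217] -13.215969035622987
[[4.3, -0.7], [-0.2, -1.4], [-1.0, 0.8], [-0.7, 0.1], [0.5, 1.3], [0.7, -0.6], [0.3, 0.3], [0.5, -0.4]]
rib [ 0.423168   -0.26241893  0.056     ] A crop [187.483363  176.7463754]
```

Sander frame: about (0.624, 0.030), yaw 1.9°, setting about +10 mm. Rib: about (0.423, -0.262), ledge yaw -13.2°. Moving above the rib now.

Call:
move_arm --steps '[[[34.8,-26.8,4,-1.1,-0.06],[34.8,-26.8,4,-1.1,-0.06],[34.8,-26.8,4,-1.1,-0.06],[34.8,-26.8,4,-1.1,-0.06],[34.8,-26.8,4,-1.1,-0.06],[34.8,-26.8,4,-1.1,-0.06],[34.8,-26.8,4,-1.1,-0.06],[34.8,-26.8,4,-1.1,-0.06]]]' --newtons 60

```text
clock: 1.1
position: [0.4258, -0.2589, 0.1606]
tool_rot: [[0.22, 0.976, 0.0], [0.976, -0.22, 0.001], [0.001, -0.0, -1.0]]
force: [-1.2, -1.2, 0.5]
gripper_width: 0.0404
```

Run:
```python
from h import *
t=get_image('top')[...,::-1];s=get_image('side')[...,::-1]
cv2.imwrite('pics/top1.png',t);cv2.imwrite('pics/side1.png',s)
out=np.hstack([cv2.resize(t[230:330,370:470],None,fx=4,fy=4),cv2.resize(s[160:260,350:450],None,fx=4,fy=4)])
cv2.imwrite('pics/crop3.png',out);print(monitor.get_obs()['position'])
```

```text
[ 0.423691   -0.26242673  0.16064267]
```

View pics/crop3.png

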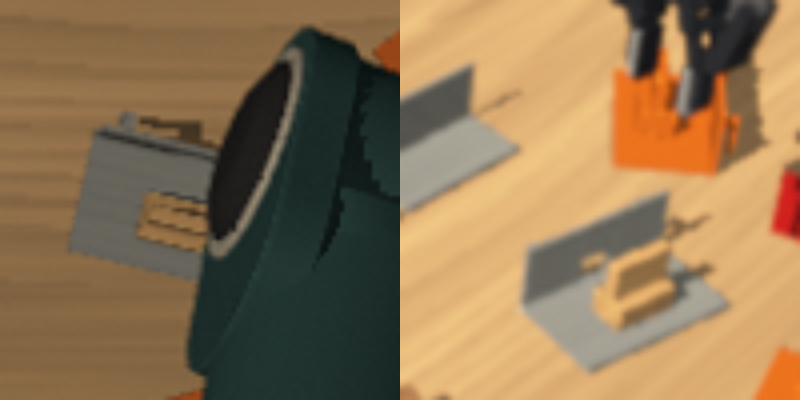

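Run:
```python
from h import *
p=monitor.get_obs()['position'];R=monitor.get_obs()['tool_rot'];print(p,R[:,1])
for w in(.02,-.02): print((proj('side',p+w*R[:,1]+[0,0,.006])[0]-[350,160])*4+[400,0])
```

```text
[ 0.423691   -0.26242673  0.16064267] [ 9.74399512e-01 -2.24822714e-01 -5.81779980e-04]
[642.00806884 108.48994759]
[682.647374   139.22805052]
```

Call:
move_arm --steps '[[[0,0,4,0,-0.06],[0,0,8,0,-0.06],[0,0,10,0,-0.06],[0,0,10,0,-0.06]]]'

```text
clock: 1.7
position: [0.422, -0.2636, 0.0598]
tool_rot: [[0.228, 0.974, -0.003], [0.974, -0.228, 0.001], [0.001, -0.003, -1.0]]
force: [-1.3, -0.3, 0.2]
gripper_width: 0.0399
```

Run:
```python
from h import *
s=get_image('side')[...,::-1]
cv2.imwrite('pics/crop4.png',cv2.resize(s[180:260,360:450],None,fx=6,fy=6));print(monitor.get_obs()['position'])
```

```text
[ 0.42286013 -0.26370403  0.06088675]
```

View pics/crop4.png

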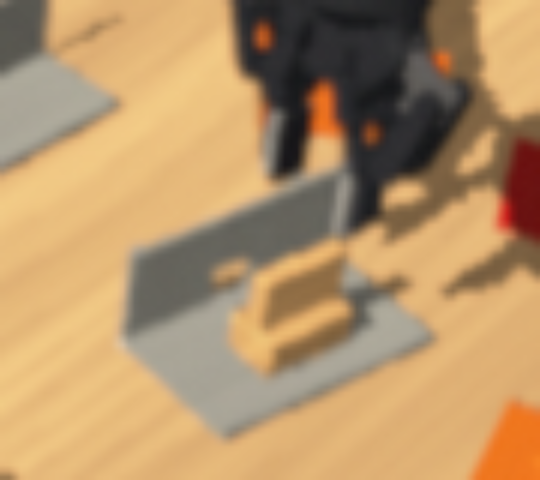

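Run:
```python
from h import *
o=monitor.get_obs();p=o['position'];R=o['tool_rot']
f=lambda P:((proj('side',P)[0]-[360,180])*6).round()
for w in(.02,0,-.02):
  for z in (0,.01): print(w,z,f(p+w*R[:,1]+[0,0,z]))
L=[.43485,-.26516,0,-.2307]
for P in[(-12,25,56),(-12,-25,56),(-12,0,56),(31,65,56),(31,-65,56)]:print(P,f(T(L,np.array(P)/1e3)))
```

```text
0.02 0 [276. 228.]
0.02 0.01 [279. 211.]
0 0 [304. 251.]
0 0.01 [307. 235.]
-0.02 0 [333. 275.]
-0.02 0.01 [336. 258.]
(-12, 25, 56) [259. 279.]
(-12, -25, 56) [341. 242.]
(-12, 0, 56) [301. 260.]
(31, 65, 56) [133. 258.]
(31, -65, 56) [345. 166.]
```

Run:
```python
from h import *
o=monitor.get_obs();p=o['position'];R=o['tool_rot']
s=np.ascontiguousarray(get_image('side')[...,::-1]);k=10
c=cv2.resize(s[170:230,385:445],None,fx=k,fy=k,interpolation=cv2.INTER_CUBIC);c=cv2.convertScaleAbs(c,alpha=1.5)
c2=c.copy()
for w in(.02,.0345,-.02,-.0345):
  for x in(-.011,.011):
    q=[tuple(int(v) for v in (proj('side',p+w*R[:,1]+x*R[:,0]+[0,0,z])[0]-[385,170]+.5)*k-.5) if 0 else tuple(int(v) for v in ((proj('side',p+w*R[:,1]+x*R[:,0]+[0,0,z])[0]-[385,170]+.5)*k-.5)) for z in(.006,.04)]
    cv2.line(c,q[0],q[1],(255,255,0) if abs(w)<.03 else (0,255,0),1)
cv2.imwrite('pics/crop5.png',c)
```

```text
(no output)
```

View pics/crop5.png

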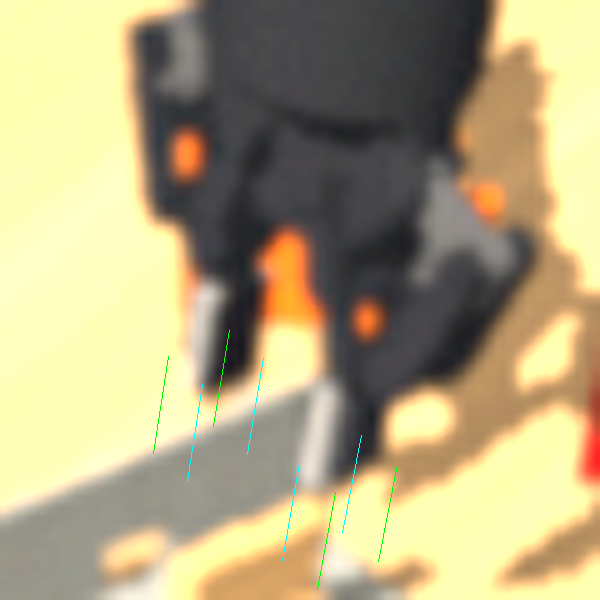

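The seen fingertips sit about 30 px (10x crop) higher than predicted. I'll shut the gripper a bit higher up, where the TCP is exactly the tip, and compare.

Call:
move_arm --steps '[[[0,0,-2,0,-1],[0,0,-2,0,-1],[0,0,-2,0,-1],[0,0,-2,0,-1],[0,0,-2,0,-1]]]'

```text
clock: 2.42
position: [0.4235, -0.2628, 0.0806]
tool_rot: [[0.226, 0.974, -0.0], [0.974, -0.226, 0.0], [0.0, -0.0, -1.0]]
force: [0.8, 0.4, 0.7]
gripper_width: -0.0002
```

Run:
```python
from h import *
o=monitor.get_obs();p=o['position'];R=o['tool_rot'];print(p,o['gripper_width'])
s=np.ascontiguousarray(get_image('side')[...,::-1]);t=np.ascontiguousarray(get_image('top')[...,::-1])
out=[]
for n,im,(x,y) in(('side',s,(385,160)),('top',t,(390,240))):
    k=8;c=cv2.resize(im[y:y+70,x:x+50],None,fx=k,fy=k,interpolation=cv2.INTER_CUBIC)
    for z in(0,.02,.04):
        q=(proj(n,p+[0,0,z])[0]-[x,y]+.5)*k-.5
        cv2.drawMarker(c,tuple(int(v) for v in q),(255,255,0),0,12,1)
    out.append(c)
cv2.imwrite('pics/crop6.png',np.hstack(out))
```

```text
[ 0.42348017 -0.26276873  0.08062875] -0.00022319404461033655
```

View pics/crop6.png

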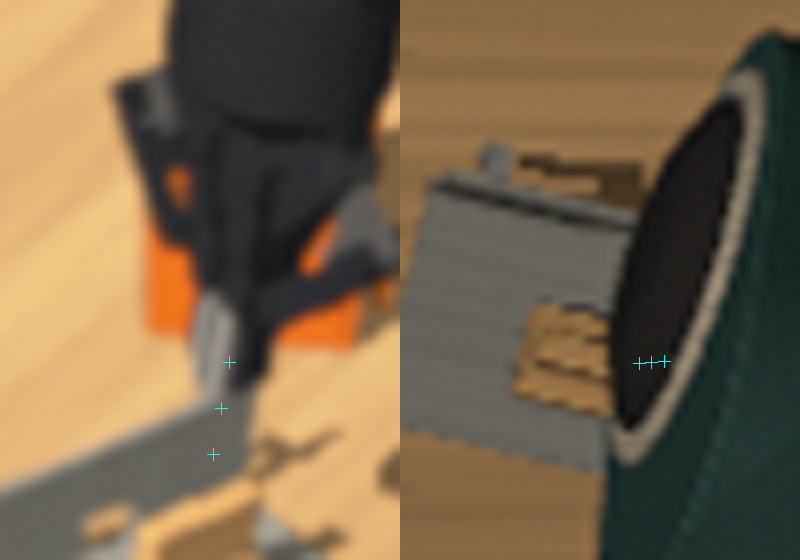

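Run:
```python
from h import *
p=np.array([.1501,-.6063,.2003]);y=np.array([.2404,-.9707,0]);x=np.array([.9707,.2404,0])
im=cv2.imread('pics/top0.png');ox,oy,k=550,390,8
c=cv2.convertScaleAbs(cv2.resize(im[oy:oy+75,ox:ox+90],None,fx=k,fy=k,interpolation=cv2.INTER_CUBIC),alpha=2)
for dz,col in((0.013,(255,255,0)),(.038,(0,0,255))):
  for w in(.0425,.057,-.0425,-.057):
    q=[tuple(int(v) for v in((proj('top',p+w*y+a*x+[0,0,dz])[0]-[ox,oy]+.5)*k-.5)) for a in(-.011,.011)]
    cv2.line(c,q[0],q[1],col,1)
cv2.imwrite('pics/crop7.png',c)
```

```text
(no output)
```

View pics/crop7.png

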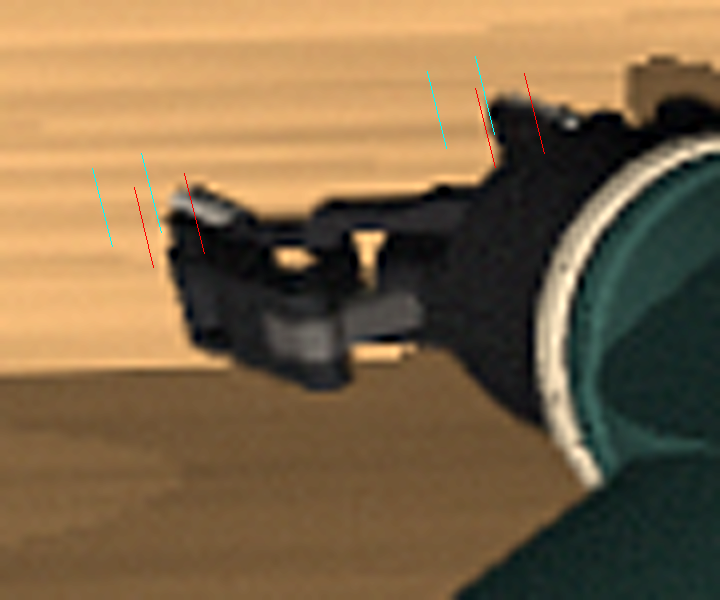

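Run:
```python
from h import *
print(proj('side',[0,0,0.]),proj('top',[0,0,0.]),proj('side',[0,0,.1]),proj('top',[0,0,.1]))
# tool-frame offset lstsq from tip observations
def obs(n,p,R,off,u): return proj(n,p+R@off)[0]-u
p1=np.array([.4235,-.2628,.0806]);R1=np.array([[.226,.974,0],[.974,-.226,0],[0,0,-1.]])
u1=px(235,390,8,385,160)
p0=np.array([.1501,-.6063,.2003]);R0=np.array([[.9707,.2404,0],[.2404,-.9707,0],[0,0,-1.]])
u0=px(180,195,8,550,390) # left finger, inner? x+.011 corner
for w in(-.0425,-.05,-.057):
  f=lambda o:np.r_[obs('side',p1,R1,o,u1),obs('top',p0,R0,o+[.011,w,-.013],u0)]
  s=least_squares(f,[0,0,0],x_scale=.01);print(w,s.x.round(4),f(s.x).round(1))
  g=lambda z:f(np.array([0,0,z[0]]));s=least_squares(g,[0],x_scale=.01);print(s.x,g(s.x).round(1))
```

```text
[[493.62354104 390.89593574]] [[311.09275319 452.70961293]] [[507.08820462 364.85176575]] [[310.17677968 465.37917491]]
-0.0425 [-0.0036 -0.0031 -0.0281] [ 0.5  0.2  0.3 -0.3]
[-0.02836394] [-1.2 -0.1  1.3 -2.4]
-0.05 [-0.0066  0.0045 -0.0232] [-0.8 -0.2 -0.4  0.5]
[-0.03260563] [-1.  -1.3 -1.1 -1. ]
-0.057 [-0.0094  0.0117 -0.0185] [-1.9 -0.6 -1.   1.3]
[-0.03649722] [-0.8 -2.5 -3.3  0.3]
```

The fit says the visible tips sit about 28 mm behind the stated TCP. The safest test is to descend open around the rib, close, and read the width: 10 means rib, 30 means foot, 0 means above it.

Call:
move_arm --steps '[[[0,0,0,0,-0.06],[0,0,0,0,-0.06],[0,0,0.5,0,-0.06],[0,0,2,0,-0.06],[0,0,3,0,-0.06],[0,0,4,0,-0.06],[0,0,4.8,0,-0.06],[0,0,4.8,0,-0.06]]]'

```text
clock: 3.52
position: [0.4234, -0.2626, 0.0323]
tool_rot: [[0.226, 0.974, -0.001], [0.974, -0.226, 0.001], [0.0, -0.001, -1.0]]
force: [-0.0, 0.2, -0.2]
gripper_width: 0.0402
```

Call:
move_arm --steps '[[[0,0,0,0,-1],[0,0,0,0,-1],[0,0,0,0,-1],[0,0,0,0,-1]]]' --newtons 30

```text
clock: 4.03
position: [0.4237, -0.2629, 0.033]
tool_rot: [[0.226, 0.974, 0.0], [0.974, -0.226, -0.0], [-0.0, 0.0, -1.0]]
force: [0.3, 0.1, -0.7]
gripper_width: 0.0002
```

Call:
move_arm --steps '[[[0,0,0.2,0,-1],[0,0,0.4,0,-1]]]'

```text
clock: 4.28
position: [0.4236, -0.2628, 0.0287]
tool_rot: [[0.226, 0.974, -0.0], [0.974, -0.226, 0.0], [0.0, -0.0, -1.0]]
force: [0.5, 0.1, 0.3]
gripper_width: -0.0001
```

Call:
move_arm --steps '[[[0,0,0.2,0,-1],[0,0,0.3,0,-1]]]'

```text
clock: 4.53
position: [0.4235, -0.2628, 0.0257]
tool_rot: [[0.226, 0.974, -0.0], [0.974, -0.226, 0.0], [0.0, -0.0, -1.0]]
force: [-0.7, 0.9, 5.9]
gripper_width: 0.0003
```

Contact on the rib top at a reading of 0.026, where 0.056 was expected. So the real tips are 30 mm behind the reported TCP, which agrees with the camera. Backing off, opening, and descending by that extra amount.

Call:
move_arm --steps '[[[0,0,-0.8,0,-0.06],[0,0,-1,0,-0.06],[0,0,-1,0,-0.06],[0,0,-1,0,-0.06],[0,0,0,0,-0.06],[0,0,1,0,-0.06],[0,0,2,0,-0.06],[0,0,2,0,-0.06]]]'

```text
clock: 5.52
position: [0.4231, -0.2624, 0.0048]
tool_rot: [[0.226, 0.974, -0.001], [0.974, -0.226, 0.001], [0.001, -0.002, -1.0]]
force: [-1.0, 0.5, 0.4]
gripper_width: 0.0401
```

Call:
move_arm --steps '[[[0,0,0.4,0,-1],[0,0,0.4,0,-1],[0,0,0.4,0,-1],[0,0,0.4,0,-1],[0,0,0.4,0,-1]]]' --newtons 30

```text
clock: 6.15
position: [0.4235, -0.2628, 0.0019]
tool_rot: [[0.226, 0.974, -0.0], [0.974, -0.226, 0.0], [0.0, -0.0, -1.0]]
force: [0.4, -0.6, -3.5]
gripper_width: 0.0091
```

The rib is gripped (9 mm). Firming the grip, lifting, and carrying to the pre-insertion pose.

Call:
move_arm --steps '[[[0,0,0,0,-1],[0,0,-1,0,-1],[0,0,-4,0,-1],[0,0,-8,0,-1],[0,0,-12,0,-1],[3,0.4,-12,-0.03,-1],[7,0.8,-12,-0.06,-1],[11,1.2,-12,-0.1,-1]]]' --newtons 90

```text
clock: 7.15
position: [0.4605, -0.1574, 0.1227]
tool_rot: [[0.127, 0.992, 0.001], [0.992, -0.127, -0.0], [-0.0, 0.001, -1.0]]
force: [0.5, -0.7, -3.5]
gripper_width: 0.0078
```

Call:
move_arm --steps '[[[4,1,0,-0.04,-1],[8,2,0,-0.08,-1],[12,3,0,-0.12,-1],[16,3.8,0,-0.16,-1],[19.2,4.3,0,-0.16,-1],[19.2,4.3,0,-0.16,-1],[19.2,4.3,0,-0.16,-1]]]'

```text
clock: 8.02
position: [0.5271, 0.0261, 0.1222]
tool_rot: [[-0.032, 0.999, -0.0], [0.999, 0.032, -0.0], [-0.0, -0.0, -1.0]]
force: [-0.2, -0.5, -3.1]
gripper_width: 0.0083
```

Run:
```python
from h import *
o=monitor.get_obs();print(o['position'],o['tool_rot'][:2,0],o['force'])
t=get_image('top')[...,::-1];s=get_image('side')[...,::-1]
cv2.imwrite('pics/top2.png',t);cv2.imwrite('pics/side2.png',s)
k=6
a=cv2.resize(t[180:280,265:331],None,fx=k,fy=k,interpolation=cv2.INTER_CUBIC);b=cv2.resize(s[175:275,250:316],None,fx=k,fy=k,interpolation=cv2.INTER_CUBIC)
cv2.imwrite('pics/crop8.png',cv2.convertScaleAbs(np.hstack([a,b]),alpha=1.4))
```

```text
[0.52713104 0.02606517 0.1221529 ] [-0.0318085   0.99949393] [-0.22135014 -0.49025124 -3.05693263]
```

View pics/crop8.png

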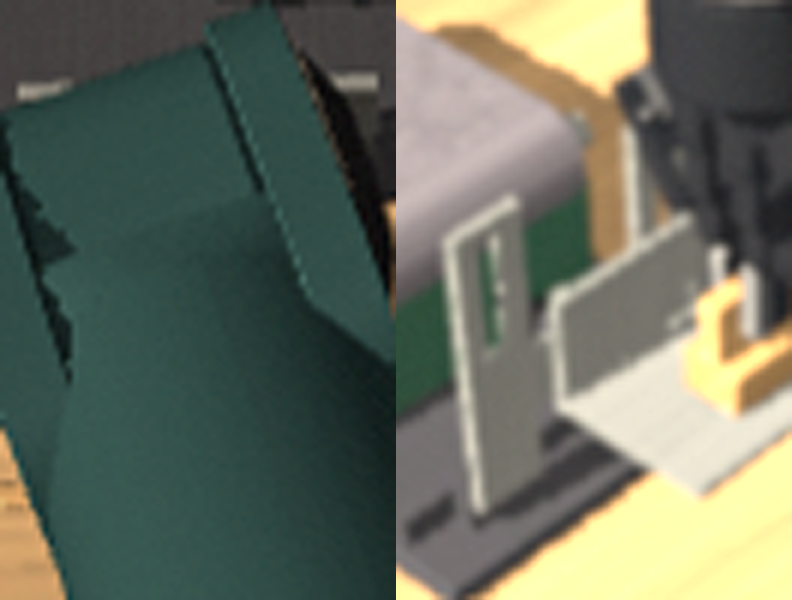

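Run:
```python
from h import *
f=lambda a,b:px(a-396,b,6,250,175)
obs=[('side',(31,65,56),f(567,299)),('side',(31,65,5),f(567,398)),('side',(-45,65,5),f(698,489)),('side',(35,65,56),f(553,291)),('side',(-45,65,0),f(698,498))]
yaw=np.arctan2(.0318,.9995);p0=[.5271+.012*np.cos(yaw),.0261+.012*np.sin(yaw),.1203,yaw]
for n,P,u in obs: print(P,(proj(n,T(p0,np.array(P)/1e3))[0]-u).round(2))
print(p0)
p,r=fit(obs,p0,[0,1]);print(p,r.round(1).tolist())
p,r=fit(obs,p0,[0,1,2]);print(p,r.round(1).tolist())
# sander, side-view corners again, slots x,y with d
S=lambda a,b:f(a,b)
o2=[('side',(0,68,169),S(457,242)),('side',(0,32,169),S(521,203))]
s=[.62414,.03038,.0105,.0328]
for n,P,u in o2: print(P,(proj(n,T(s,np.array(P)/1e3))[0]-u).round(2))
```

```text
(31, 65, 56) [-1.78  0.98]
(31, 65, 5) [-0.52  0.66]
(-45, 65, 5) [0.25 0.48]
(35, 65, 56) [-0.62  1.56]
(-45, 65, 0) [0.3  0.52]
[np.float64(0.5390939310950638), np.float64(0.026481597807726895), 0.1203, np.float64(0.03180517923051849)]
[0.54052968 0.02388456 0.1203     0.03180518] [[-1.4, 0.2], [-0.1, -0.1], [0.6, -0.4], [-0.2, 0.8], [0.7, -0.3]]
[0.54179151 0.02282554 0.11880154 0.03180518] [[-1.3, 0.2], [-0.1, -0.1], [0.6, -0.4], [-0.2, 0.8], [0.7, -0.4]]
(0, 68, 169) [-0.42  0.3 ]
(0, 32, 169) [ 0.02 -0.08]
```

Call:
move_arm --steps '[[[0.25,0,1.1,-0.001,-1],[0.25,1.5,1.1,-0.001,-1],[0.25,3.2,1.1,-0.001,-1],[0.25,3.2,1.1,-0.001,-1],[0.25,3.2,1.1,-0.001,-1]]]'

```text
clock: 8.75
position: [0.5591, 0.0301, 0.1106]
tool_rot: [[-0.033, 0.999, -0.001], [0.999, 0.033, 0.0], [0.0, -0.001, -1.0]]
force: [0.0, -0.3, -3.6]
gripper_width: 0.0082
```

Run:
```python
from h import *
o=monitor.get_obs();print(o['position'],o['tool_rot'][:2,0],o['force'])
t=get_image('top')[...,::-1];s=get_image('side')[...,::-1]
cv2.imwrite('pics/top3.png',t);cv2.imwrite('pics/side3.png',s)
k=9
a=cv2.resize(t[180:240,265:340],None,fx=5,fy=5,interpolation=cv2.INTER_CUBIC);b=cv2.resize(s[190:256,253:303],None,fx=k,fy=k,interpolation=cv2.INTER_CUBIC)
out=np.zeros((594,450+345,3),np.uint8);out[:,:450]=b;out[:300,450:]=a[:,:345]
cv2.imwrite('pics/crop9.png',cv2.convertScaleAbs(out,alpha=1.4))
```

```text
[0.55914614 0.03010319 0.1105871 ] [-0.03299663  0.99945543] [ 0.0475022  -0.33711031 -3.63671796]
```

View pics/crop9.png

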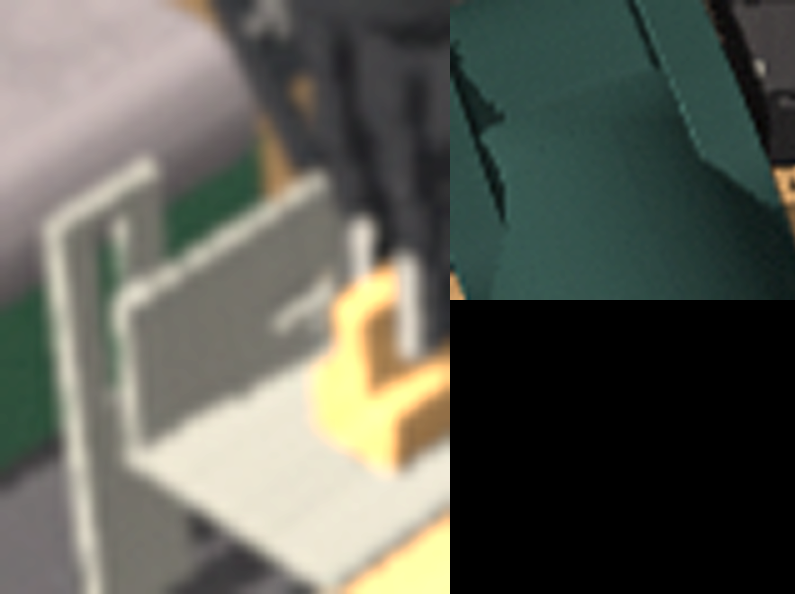

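The side view shows the ledge just in front of the upright, with the slot bottom at about (110,392) in the crop and the neck height within the slot. Inserting by feel.

Call:
move_arm --steps '[[[0,0.3,0,0,-1],[0,0.6,0,0,-1],[0,0.9,0,0,-1],[0,0.9,0,0,-1]]]'

```text
clock: 9.35
position: [0.5684, 0.0304, 0.1109]
tool_rot: [[-0.033, 0.999, 0.0], [0.999, 0.033, 0.0], [0.0, 0.0, -1.0]]
force: [0.0, 0.5, -3.8]
gripper_width: 0.0084
```

Call:
move_arm --steps '[[[0,0.2,0,0,-1],[0,0.4,0,0,-1],[0,0.4,0,0,-1]]]'

```text
clock: 9.72
position: [0.5724, 0.0305, 0.1109]
tool_rot: [[-0.033, 0.999, 0.0], [0.999, 0.033, 0.0], [0.0, 0.0, -1.0]]
force: [-0.5, -0.3, -4.5]
gripper_width: 0.008
```

Call:
move_arm --steps '[[[0,0.1,0,0,-1],[0,0.2,0,0,-1],[0,0.2,0,0,-1]]]'

```text
clock: 10.1
position: [0.5743, 0.0306, 0.1109]
tool_rot: [[-0.033, 0.999, -0.0], [0.999, 0.033, 0.0], [0.0, -0.0, -1.0]]
force: [0.9, 0.1, -4.6]
gripper_width: 0.0086
```

Call:
move_arm --steps '[[[0,0.1,0,0,-1],[0,0.2,0,0,-1],[0,0.2,0,0,-1]]]'

```text
clock: 10.48
position: [0.5763, 0.0306, 0.1109]
tool_rot: [[-0.033, 0.999, -0.0], [0.999, 0.033, 0.0], [0.0, 0.0, -1.0]]
force: [-0.1, 0.5, -4.5]
gripper_width: 0.0083
```

Call:
move_arm --steps '[[[0,0.1,0,0,-1],[0,0.1,0,0,-1]]]'

```text
clock: 10.72
position: [0.5773, 0.0306, 0.1109]
tool_rot: [[-0.033, 0.999, -0.0], [0.999, 0.033, 0.0], [0.0, -0.0, -1.0]]
force: [0.1, 0.7, -4.5]
gripper_width: 0.008
```

Call:
move_arm --steps '[[[0,0.1,0,0,-1],[0,0.1,0,0,-1]]]'

```text
clock: 10.98
position: [0.5783, 0.0307, 0.1109]
tool_rot: [[-0.033, 0.999, 0.0], [0.999, 0.033, 0.0], [0.0, 0.0, -1.0]]
force: [-0.2, 0.4, -4.0]
gripper_width: 0.008
```

Call:
move_arm --steps '[[[0,0.1,0,0,-1],[0,0.1,0,0,-1]]]'

```text
clock: 11.22
position: [0.5789, 0.0308, 0.1108]
tool_rot: [[-0.033, 0.999, -0.001], [0.999, 0.033, -0.0], [0.0, -0.001, -1.0]]
force: [-4.2, -0.4, -3.0]
gripper_width: 0.008
```

Call:
move_arm --steps '[[[0,0.1,0,0,-1],[0,0.1,0,0,-1]]]'

```text
clock: 11.48
position: [0.5789, 0.0308, 0.1107]
tool_rot: [[-0.033, 0.999, -0.003], [0.999, 0.033, -0.001], [-0.0, -0.003, -1.0]]
force: [-13.1, -0.1, 4.4]
gripper_width: 0.0086
```

Contact with the back plate is at x=0.5788. Backing off 1 mm for mid-play, then lowering.

Call:
move_arm --steps '[[[0,-0.25,0,0,-1],[0,-0.25,0,0,-1],[0,-0.25,0.4,0,-1],[0,-0.25,0.8,0,-1],[0,-0.25,0.8,0,-1]]]'

```text
clock: 12.1
position: [0.5775, 0.0306, 0.1024]
tool_rot: [[-0.033, 0.999, -0.001], [0.999, 0.033, 0.0], [0.0, -0.001, -1.0]]
force: [0.3, 0.4, -4.1]
gripper_width: 0.0082
```

Call:
move_arm --steps '[[[0,0,0.2,0,-1],[0,0,0.4,0,-1],[0,0,0.4,0,-1]]]'

```text
clock: 12.48
position: [0.5776, 0.0307, 0.0987]
tool_rot: [[-0.033, 0.999, -0.0], [0.999, 0.033, 0.0], [0.0, -0.0, -1.0]]
force: [-0.3, 0.6, -3.5]
gripper_width: 0.0083
```

Call:
move_arm --steps '[[[0,0,0.2,0,-1],[0,0,0.4,0,-1],[0,0,0.4,0,-1]]]'

```text
clock: 12.85
position: [0.5776, 0.0306, 0.0947]
tool_rot: [[-0.033, 0.999, -0.0], [0.999, 0.033, 0.0], [0.0, -0.0, -1.0]]
force: [-0.2, 0.1, -4.3]
gripper_width: 0.0082
```

Call:
move_arm --steps '[[[0,0,0.1,0,-1],[0,0,0.3,0,-1],[0,0,0.3,0,-1]]]'

```text
clock: 13.22
position: [0.5776, 0.0307, 0.0917]
tool_rot: [[-0.033, 0.999, -0.0], [0.999, 0.033, 0.0], [0.0, -0.0, -1.0]]
force: [-0.4, 0.2, -3.9]
gripper_width: 0.0083
```

Call:
move_arm --steps '[[[0,0,0.1,0,-1],[0,0,0.3,0,-1],[0,0,0.3,0,-1]]]'

```text
clock: 13.6
position: [0.5776, 0.0307, 0.0887]
tool_rot: [[-0.033, 0.999, -0.0], [0.999, 0.033, 0.0], [0.0, -0.0, -1.0]]
force: [-0.0, 0.7, -4.6]
gripper_width: 0.0085
```

Call:
move_arm --steps '[[[0,0,0.1,0,-1],[0,0,0.3,0,-1],[0,0,0.3,0,-1]]]'

```text
clock: 13.98
position: [0.5774, 0.0307, 0.0858]
tool_rot: [[-0.033, 0.999, -0.001], [0.999, 0.033, -0.0], [0.0, -0.001, -1.0]]
force: [-3.8, -0.1, 1.2]
gripper_width: 0.0078
```

Call:
move_arm --steps '[[[0,0,0.1,0,-1],[0,0,0.3,0,-1],[0,0,0.3,0,-1]]]'

```text
clock: 14.35
position: [0.5775, 0.0307, 0.0827]
tool_rot: [[-0.033, 0.999, -0.001], [0.999, 0.033, 0.0], [0.0, -0.001, -1.0]]
force: [-5.2, -0.1, 2.1]
gripper_width: 0.0082
```

Now on the catch slope (about 6 N). Continuing; home is expected near TCP z of about 0.067.

Call:
move_arm --steps '[[[0,0,0.2,0,-1],[0,0,0.4,0,-1],[0,0,0.4,0,-1]]]'

```text
clock: 14.72
position: [0.5771, 0.0307, 0.0782]
tool_rot: [[-0.033, 0.999, -0.001], [0.999, 0.033, 0.0], [0.0, -0.001, -1.0]]
force: [-4.0, 0.4, -5.8]
gripper_width: 0.008
```

Call:
move_arm --steps '[[[0,0,0.2,0,-1],[0,0,0.4,0,-1],[0,0,0.4,0,-1]]]'

```text
clock: 15.1
position: [0.5773, 0.0306, 0.0745]
tool_rot: [[-0.033, 0.999, -0.001], [0.999, 0.033, -0.0], [-0.0, -0.001, -1.0]]
force: [-5.6, 0.9, -3.2]
gripper_width: 0.0079
```

Call:
move_arm --steps '[[[0,0,0.1,0,-1],[0,0,0.3,0,-1],[0,0,0.3,0,-1]]]'

```text
clock: 15.48
position: [0.578, 0.0307, 0.0718]
tool_rot: [[-0.033, 0.999, 0.0], [0.999, 0.033, 0.0], [0.0, 0.0, -1.0]]
force: [0.7, 1.1, -3.8]
gripper_width: 0.008
```

Fx dropped to zero, so the catch probably snapped. Pressing gently in 1–2 mm steps to the stop.

Call:
move_arm --steps '[[[0,0,0.1,0,-1],[0,0,0.1,0,-1]]]'

```text
clock: 15.72
position: [0.578, 0.0306, 0.0713]
tool_rot: [[-0.033, 0.999, 0.001], [0.999, 0.033, -0.0], [-0.0, 0.001, -1.0]]
force: [-3.2, -1.0, 4.2]
gripper_width: 0.0084
```

Call:
move_arm --steps '[[[0,0,0.1,0,-1],[0,0,0.1,0,-1]]]'

```text
clock: 15.98
position: [0.5781, 0.0307, 0.0708]
tool_rot: [[-0.033, 0.999, 0.001], [0.999, 0.033, -0.0], [-0.0, 0.001, -1.0]]
force: [-8.0, -1.8, 12.7]
gripper_width: 0.0081
```

Stop reached at about 17 N net, at a height matching the vision estimate (+9 mm). Relieving, then a light tug to prove the lock.

Call:
move_arm --steps '[[[0,0,-0.1,0,-1],[0,0,-0.2,0,-1],[0,0,-0.2,0,-1]]]'

```text
clock: 16.35
position: [0.5777, 0.0307, 0.0718]
tool_rot: [[-0.033, 0.999, -0.0], [0.999, 0.033, 0.0], [0.0, -0.0, -1.0]]
force: [-0.2, -0.1, -2.2]
gripper_width: 0.008
```

Call:
move_arm --steps '[[[0,0,-0.1,0,-1],[0,0,-0.2,0,-1],[0,0,-0.2,0,-1]]]'

```text
clock: 16.73
position: [0.5777, 0.0307, 0.0738]
tool_rot: [[-0.033, 0.999, -0.0], [0.999, 0.033, 0.0], [0.0, -0.0, -1.0]]
force: [1.2, 0.3, -4.9]
gripper_width: 0.0082
```

Call:
move_arm --steps '[[[0,0,-0.1,0,-1],[0,0,-0.15,0,-1],[0,0,-0.15,0,-1]]]'

```text
clock: 17.1
position: [0.5778, 0.0306, 0.0746]
tool_rot: [[-0.033, 0.999, -0.0], [0.999, 0.033, 0.001], [0.001, -0.0, -1.0]]
force: [10.1, 1.1, -21.9]
gripper_width: 0.0079
```

The tug is held at about 18 N net, so the catch is locked. Setting it back down to the stop and pressing lightly.

Call:
move_arm --steps '[[[0,0,0.2,0,-1],[0,0,0.4,0,-1],[0,0,0.45,0,-1],[0,0,0.45,0,-1]]]'

```text
clock: 17.6
position: [0.5777, 0.0307, 0.0714]
tool_rot: [[-0.033, 0.999, 0.0], [0.999, 0.033, -0.0], [-0.0, 0.0, -1.0]]
force: [-4.2, -0.9, 4.3]
gripper_width: 0.0081
```

Call:
move_arm --steps '[[[0,0,0,0,-0.3],[0,0,0,0,-0.2],[0,0,0,0,-0.2],[0,0,0,0,-0.2],[0,0,-1,0,-0.2],[0,0,-4,0,-0.2],[0,0,-9,0,-0.2],[0,0,-14,0,-0.2]]]'

```text
clock: 18.6
position: [0.5775, 0.0308, 0.2131]
tool_rot: [[-0.033, 0.999, 0.0], [0.999, 0.033, 0.0], [0.0, 0.0, -1.0]]
force: [-0.3, 0.4, -0.3]
gripper_width: 0.0341
```

Call:
move_arm --steps '[[[0,-3,-2,0,-0.2],[-5,-6,-2,0,-0.2],[-10,-8,-2,0,-0.2],[-16,-8,-2,0,-0.2],[-20,-8,-2,0,-0.2],[-24,-8,-2,0,-0.2],[-24,-8,-2,0,-0.2]]]'

```text
clock: 19.48
position: [0.5052, -0.2147, 0.2312]
tool_rot: [[-0.029, 1.0, -0.0], [1.0, 0.029, -0.0], [-0.0, -0.0, -1.0]]
force: [0.1, 0.8, 0.2]
gripper_width: 0.0341
```

Run:
```python
from h import *
o=monitor.get_obs();print(o['clock'],o['position'],o['force'])
t=get_image('top')[...,::-1];s=get_image('side')[...,::-1]
k=7
b=cv2.resize(s[185:265,245:310],None,fx=k,fy=k,interpolation=cv2.INTER_CUBIC);a=cv2.resize(t[100:360,120:450],None,fx=1,fy=1)
out=np.zeros((560,455+330,3),np.uint8);out[:,:455]=b;out[:260,455:]=a
out[280:560,455:]=cv2.resize(t[170:240,260:342],(330,280))
cv2.imwrite('pics/crop10.png',cv2.convertScaleAbs(out,alpha=1.3))
```

```text
19.475 [ 0.5051664  -0.21471296  0.23116016] [0.13207039 0.77731    0.23410459]
```

View pics/crop10.png

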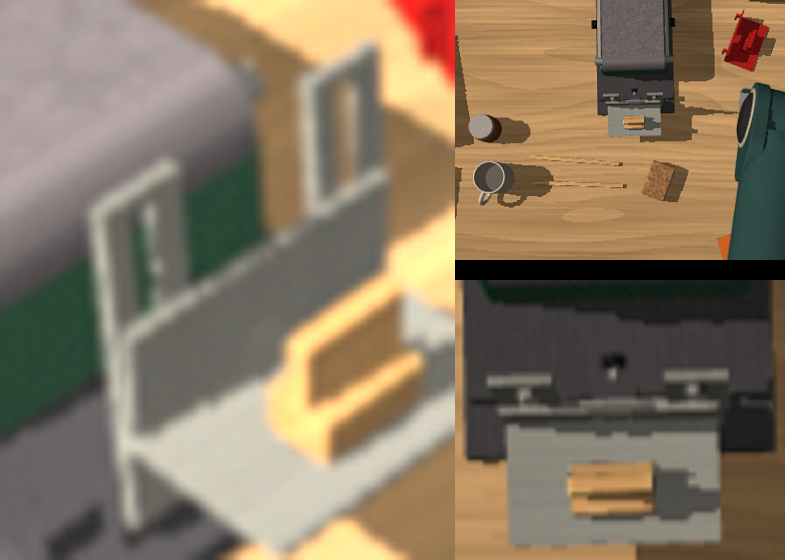

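The ledge hangs level on both uprights, parallel to the sander, with both tabs through the slots. The sticks, block, mug and jar haven't moved. Handing in.

```bash
python3 -c "
from workcell import *
print(job_done())"
```

```text
the job is handed in; nothing more can be done
None
```

The ledge is hooked in both slots of the sander's uprights, pressed down to its stop, locked by the spring catch, and let go. I handed the job in at about 19.5 s.

**How it went**
- **Pressing home:** the ledge slid onto the catch at about 6 N. The sideways push of the catch then dropped to zero as it snapped out. The last press against the stop was about 17 N net.
- **Lock check:** I tugged upward after the snap. The ledge had about 3 mm of play and then held at about 18 N net (21.9 N at the wrist). I set it back on the stop at about 8 N before releasing.
- **Final picture:** the ledge sits level and parallel with both tabs through the slots. The sticks, cork block, mug and jar are where they were. The arm hides the plain angle in that picture; I never went near it.

**What disagreed**
- **Fingertips:** they are about 30 mm behind the reported TCP. The camera showed it, and touching the rib top confirmed it with about 6 N on the rib. I corrected for it before grasping.
- **Catch contact:** the catch was felt about 3–5 mm lower than the description suggests, most likely because of the 1 mm gap I left to the uprights.
- **Clamp setting:** it came out at about +9 mm by feel, against +10.5 mm by vision.
- **Catch not seen:** its nose is too small to make out in the pictures, so the lock rests on the force readings.

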